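# Let the cutlery polisher down off the toe jack

## Robot

A 6-joint arm with a two-finger parallel gripper is mounted at the origin on the work surface. World frame = base frame: x ahead of the robot, y to its left, z up, the work surface at z = 0. Lengths are in m, angles in rad, forces in N, time in s.
With the tool pointing down it reaches from about 0.3 to 1 m from the base axis. Payload 5.1 kg.
Tool frame: the origin (TCP) lies between the finger pads; the fingertips stand 14 mm ahead of it and the grasp point (between the pads) lies 5 mm behind it (r.nose_length is the distance from the TCP to the fingertips, in m); z points along the fingers, y is the direction in which the jaws open and shut (so a half turn about z gives the same grasp; the last joint's range is limited). The gripper opens to 95 mm and grips with 3 to 60 N. Pads are 20 mm wide; open, the fingers measure 119 mm over their backs; the gripper's body (75 mm by 180 mm) begins 59 mm behind the grasp point.
Start: joints at [1.083, 0.124, 1.65, -0, 1.367, -0.083], TCP at [0.256, 0.597, 0.229] pointing down, gripper open.
Joint ranges: [-2.61, 2.61], [-1.02, 2.33], [0.03, 2.71], [-1.35, 4.49], [0.32, 2.68], [-2.91, 2.91]. Speed limits (rad/s): [2.57, 2.57, 3.14, 3.14, 3.14, 3.14].

## Interface

Orientations are given as [roll, pitch, yaw] about the fixed x, y, z axes, in that order (R = Rz(yaw) Ry(pitch) Rx(roll)).
In Python, from bench import r, imaging, models gives the robot as it stands.
- The arm moves only by the shell command python3 -m crank 'ROWS' [FORCE]. ROWS is JSON, a list of rows, each a list of 7 numbers: the shift along the tool's x, y, z in mm, then the turn, a rotation vector about the tool's x, y, z in degrees, then the opening, from 0 (shut) to 1 (fully open). A call has 1 to 20 rows; each row is the pose to reach, as a shift and turn from the pose measured when the call began, along the tool's axes at that moment; what a row does not reach only later rows make up. A row lasts 1/12 s, in which the tool goes at most 41.7 mm and 7.16 degrees, less where a joint would pass 70% of its speed; a pose out of reach is approached as far as the arm can. A call with a gripper value outside its range is refused whole. The fingers move at their own pace and stop on an object; FORCE is the grip in N (left out, the last holds). Time passes only in rows, so rows that repeat a pose let the fingers close. It gives the time, the measured TCP pose, the force and the opening at its end, in the units of the state.
- r.get_state(): the state, without advancing time (a new reading comes with each control period).
- imaging.read_camera(name): name is "side" or "top" or "wrist"; returns (picture, depth): 384x512x3 uint8, red, green, blue; 384x512 float32, m along the optical axis (not along the pixel's ray), 0 where there is no reading.
- imaging.get_calibration(name): a dict with "mtx" (3x3 intrinsics, pixels), "extrinsics" (4x4, takes a point from camera to world coordinates); the wrist camera has in their place "T_tool_cam" (4x4, takes a point from camera to tool coordinates, whose origin is the TCP and whose axes are the flange's). Camera axes: x right, y down, z forward; pixel columns grow to the right and rows downward; lengths in m; the calibration is good to about 2 mm. A picture is of the moment at which its call begins: read the wrist's pose just before it. get_calibration takes no time and is no camera call.
- r.sign_off(): hands the job in, once; it reports no verdict.
Trained networks look in the newest picture that a camera, given by its name, has taken for a name from the list of things; names that differ only in an ending like _2 or _b are one class to them, and where a whole thing is asked for, a point or a joint stands for the part that bears it (a point fixed in the world has none). Each returns a list of dicts, best first, with "p" (0 to 1); they miss things now and then, are a little off and sometimes report something else, mostly with a low value. They report only what shows in the picture. A call takes as long as a camera call.
- models.silhouettes(camera, label): "region" (384x512 bool, what is visible of it) and "xy" ([column, row] in pixels, amid what is visible of it).
- models.landmark_of(camera, label): "xy" ([column, row] in pixels: a listed point, or the origin of a listed thing).
The state is a dict: "time": time; "qpos": joint angles; "dq": joint speeds; "effort": joint torques, N m; "tool_pos": TCP position; "tcp_rot": TCP orientation; "ft_force": force on the tool from outside, world axes, zero at the start; "wrist_torque": the same for the moment, N m; "opening": opening from 0.0 (shut) to 1.0 (fully open).
Only numpy, scipy, OpenCV 4.12 (cv2) and the standard library are available. Lean on these libraries where they do the work, as an engineer would, in place of code of your own. Each camera call takes 0.05 s, during which the arm holds its last target.

## Task

The cutlery polisher is still jacked up on one side from having its foot changed. Crack the toe jack's release valve open at its T-bar, only so far that the machine creeps down slowly (never faster than 15 mm per second) and stands on all its feet, then turn the valve shut again, nipped firmly onto its seat but not forced. Do not press on the machine itself, and leave the things lying on the bench where they are.

Things in the scene. Friction and masses are not known exactly. Their poses are not given: they have to be found in the camera images.
- ram (a joint): height in m of the jack's yoke, and of the machine's jacked edge, above its lowest place. 0: machine on all four feet, yoke fully down. Starts at 0.022 to 0.030. It sinks only while the valve is open far enough: this begins somewhere from 0.2 to 0.7 rad, depending on the machine's unknown load; every 0.1 rad beyond that adds 6 to 7 mm/s.
- valve (a joint): turn of the release valve in rad; anticlockwise from above is positive and opens. At 0 it meets its seat; below 0 it is nipped on the seat, which yields about 10 N m per rad. It starts at about -0.02, should end nipped beyond -0.01, and at -0.065 the seat is crushed. Packing friction 0.35 N m both ways: it stays where it is left (a hard nip springs back to about -0.02). Opens to 1.6 at most.
- bar_hub (a point): middle of the valve's T-bar, on its upright axis, 120 mm above the bench. The T-bar is a plain level steel rod 11 mm thick, 110 mm long, through a 20 mm hub (110 to 130 mm up), above a grey block 84 x 82 mm, 78 mm high, at the jack's end away from the machine. The point's x axis runs along the bar and turns with it; at valve 0 it is the jack's x axis.
- bar_near (a point): end of the T-bar at its -x end, nearer the robot, 55 mm from the valve axis, on the rod's centre line. Opening moves it towards the machine. Pushed 45 mm from the axis, the bar turns at 5 to 9 N either way; a good nip when closing takes 12 to 18 N there (0.55 to 0.8 N m), and 24 N (1.1 N m) crushes the seat.
- bar_far (a point): end of the T-bar at its +x end, 55 mm from the valve axis, on the rod's centre line. Opening moves it away from the machine.
- yoke_top (a point): centre of the top of the jack's grey moving yoke (124 mm in x, 92 mm in y), 220 mm above the bench when fully down; it moves with ram. 185 mm from the valve axis on the jack's -y side, its nearest face 139 mm from that axis. Its steel toe reaches under the machine's edge.
- machine_top (a point): centre of the lid on the cutlery polisher, a stainless cabinet 420 mm (x) by 430 mm (y) with a round tub on top, 353 mm above the bench when on its feet, 460 mm from the valve axis on the jack's -y side. It tips about its far feet: its edge at the jack goes down with ram.
- spanner_grip (a point): middle of the handle of a loose steel spanner 190 mm long lying on the bench. To be left alone.
- old_foot_mid (a point): centre of the old rubber foot, 42 mm across, 36 mm high, loose on the bench. To be left alone.
- cutlery_cup_mid (a point): centre of a loose open steel cutlery cup 100 mm across, 130 mm high. To be left alone.
- jack_handle_mid (a point): middle of the jack's loose pump handle, a steel tube 400 mm long, 21 mm thick, lying on the bench. To be left alone.
- jack: base of the toe jack, fixed to the bench; origin on the bench under the valve axis; the machine is on its -y side. A plate 92 mm wide (x) from y = +55 to -220 mm, 18 mm high, with a short slanting pump socket up to 90 mm high reaching to y = +132 mm on its +y end.

How it is judged:
By the outcome, as a careful person would: the job done as asked, in the order asked, and still so for the second after the job is handed in, with the robot touching nothing.
It also fails if it takes over 72 s, if anything falls off the work surface, if the arm or the gripper's body presses on something with over 40 N, if the wrist force passes 120 N, or if a joint passes its speed limit or range.

## Working session

There is one attempt and no reset: what is moved stays moved. The work goes in short steps, Python scripts to look and compute and a shell command to move; the robot and the scene stay as the last step left them, time stands still between calls to the robot, and variables do not carry over. Pictures are saved under pics/ and viewed, and the job is handed in when it is done.

```bash
ls; mkdir -p pics
cat > h.py <<'E'
import numpy as np, cv2
from bench import r, imaging, models
from scipy.spatial.transform import Rotation as R
def st():
    s=r.get_state(); return s
def T_tool():
    s=r.get_state(); T=np.eye(4); T[:3,:3]=R.from_euler('xyz',s['tcp_rot']).as_matrix(); T[:3,3]=s['tool_pos']; return T
def ext(cam):
    c=imaging.get_calibration(cam)
    return np.array(c['mtx']), (np.array(c['extrinsics']) if 'extrinsics' in c else T_tool()@np.array(c['T_tool_cam']))
def snap(cam,name):
    K,E=ext(cam); p,d=imaging.read_camera(cam)
    cv2.imwrite(f'pics/{name}.png',p[:,:,::-1]); np.savez(f'pics/{name}.npz',p=p,d=d,K=K,E=E); return p,d,K,E
def ray(K,E,xy):
    v=np.linalg.inv(K)@[xy[0],xy[1],1]; return E[:3,3],E[:3,:3]@v
def atz(K,E,xy,z):
    o,v=ray(K,E,xy); return o+v*(z-o[2])/v[2]
def px(K,E,d,xy):
    o,v=ray(K,E,xy); return o+v*d[int(round(xy[1])),int(round(xy[0]))]
E
python3 - <<'E'
from h import *
s=st(); print({k:np.round(v,3) for k,v in s.items()}, r.nose_length)
for c in ['side','top','wrist']:
    p,d,K,E=snap(c,c+'0')
    for l in ['bar_hub','bar_near','bar_far','yoke_top','machine_top','spanner_grip','old_foot_mid','cutlery_cup_mid','jack_handle_mid','jack']:
        for q in models.landmark_of(c,l)[:1]:
            xy=q['xy']
            try: P=px(K,E,d,xy)
            except Exception: P=np.zeros(3)
            print(c,l,round(q['p'],2),np.round(xy,1),np.round(P,3))
E
```

```text
pics
{'time': np.float64(0.0), 'qpos': array([ 1.083,  0.125,  1.652, -0.   ,  1.367, -0.083]), 'dq': array([ 0.002, -0.   ,  0.001, -0.001, -0.001,  0.001]), 'effort': array([ 1.0000e-03, -4.1758e+01, -3.5995e+01,  7.8000e-02,  4.9000e-02,
       -0.0000e+00]), 'tool_pos': array([0.256, 0.597, 0.227]), 'tcp_rot': array([-3.14 , -0.   ,  2.737]), 'ft_force': array([ 0.207,  0.235, -0.154]), 'wrist_torque': array([-0.04 , -0.003,  0.045]), 'opening': np.float64(1.0)} 0.014
side bar_hub 0.71 [256.6 231.2] [0.56  0.035 0.053]
side bar_near 0.5 [268.4 233.1] [ 0.53  -0.007  0.019]
side bar_far 0.54 [235.3 226.2] [ 0.655 -0.032  0.003]
side spanner_grip 0.87 [279.7 321.4] [0.412 0.336 0.006]
side old_foot_mid 0.76 [207.6 303.8] [0.616 0.345 0.023]
side cutlery_cup_mid 0.75 [195.6 251.3] [0.688 0.238 0.109]
side jack_handle_mid 0.77 [230.2 339.1] [0.52  0.439 0.02 ]
side jack 0.69 [253.8 256.1] [0.538 0.146 0.047]
top bar_hub 0.65 [229.7 206.2] [0.552 0.101 0.129]
top bar_near 0.6 [228.6 224.5] [ 0.498  0.107 -0.003]
top bar_far 0.39 [229.1 186. ] [0.636 0.109 0.001]
top yoke_top 0.9 [288.7 200.6] [ 0.563 -0.082  0.254]
top machine_top 0.85 [399.8 197. ] [ 0.569 -0.383  0.367]
top spanner_grip 0.81 [164.5 247.3] [0.412 0.33  0.005]
top old_foot_mid 0.45 [166.4 185.2] [0.629 0.329 0.034]
top cutlery_cup_mid 0.92 [207.3 163.1] [0.718 0.19  0.004]
top jack_handle_mid 0.72 [134.9 212.8] [0.53  0.437 0.02 ]
top jack 0.75 [230. 208.] [0.546 0.1   0.128]
```

View images.

Run:
```python
from h import *
print(st()['time'])
a=cv2.imread('pics/top0.png')[130:290,120:340];cv2.imwrite('pics/top0c.png',cv2.resize(a,None,fx=3.5,fy=3.5,interpolation=cv2.INTER_CUBIC))
a=cv2.imread('pics/side0.png')[180:350,150:370];cv2.imwrite('pics/side0c.png',cv2.resize(a,None,fx=3.5,fy=3.5,interpolation=cv2.INTER_CUBIC))
for n in ['top0','side0']:
    z=np.load(f'pics/{n}.npz');print(np.round(z['E'],3),z['K'][0,0])
```

```text
1.65
[[ 0.022 -0.993  0.119  0.422]
 [-0.999 -0.025 -0.024  0.055]
 [ 0.026 -0.118 -0.993  1.62 ]
 [ 0.     0.     0.     1.   ]] 452.0665236603094
[[-0.965 -0.152  0.213  0.258]
 [-0.262  0.535 -0.803  1.166]
 [ 0.008 -0.831 -0.556  0.997]
 [ 0.     0.     0.     1.   ]] 459.53221805655767
```

View pics/top0c.png

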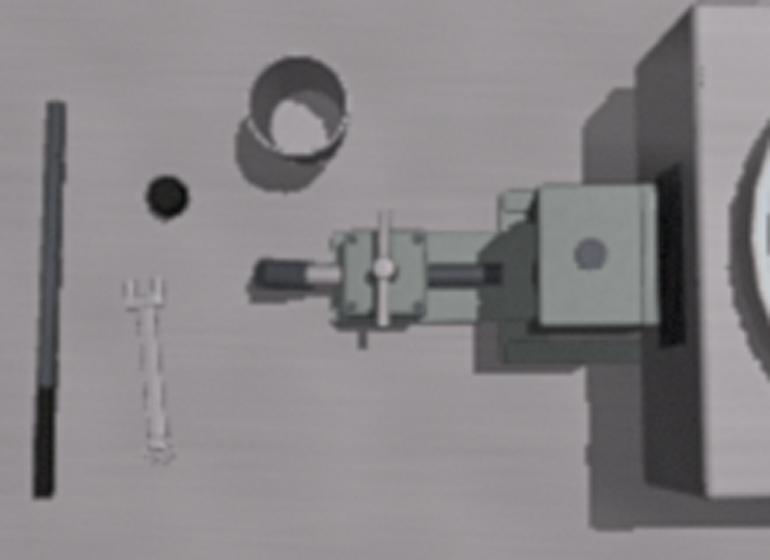

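View pics/side0c.png

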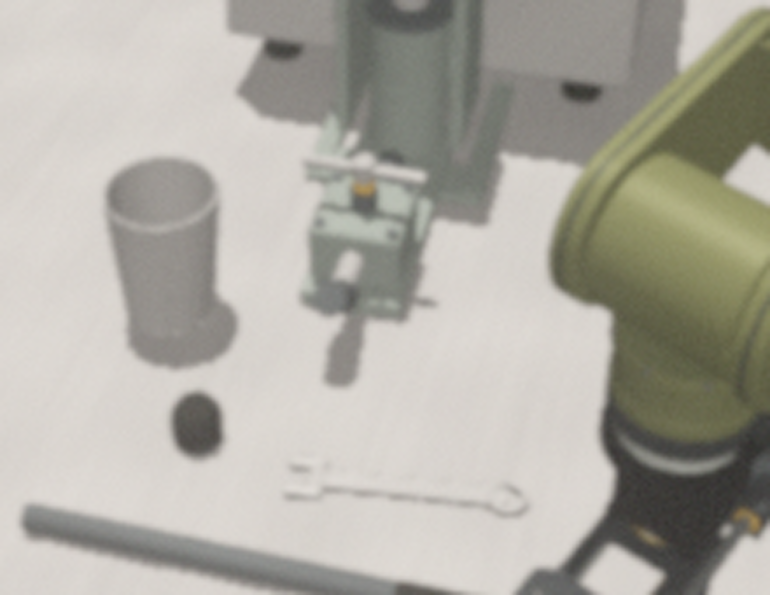

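View pics/side0.png

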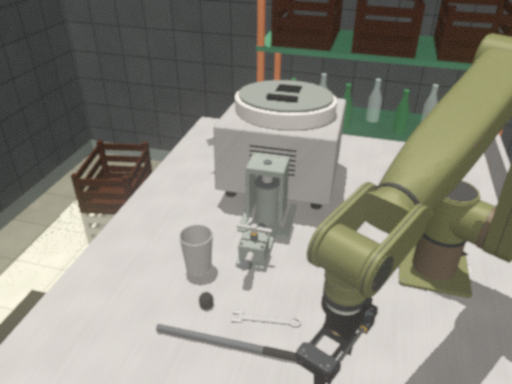

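View pics/top0.png

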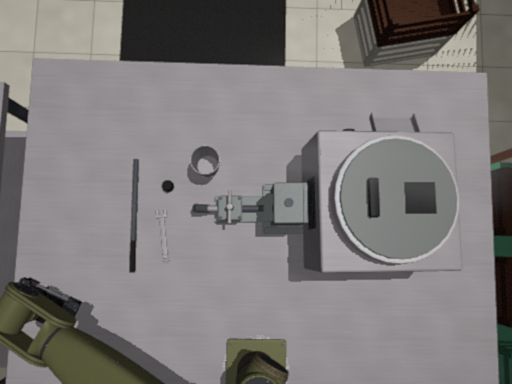

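View pics/wrist0.png

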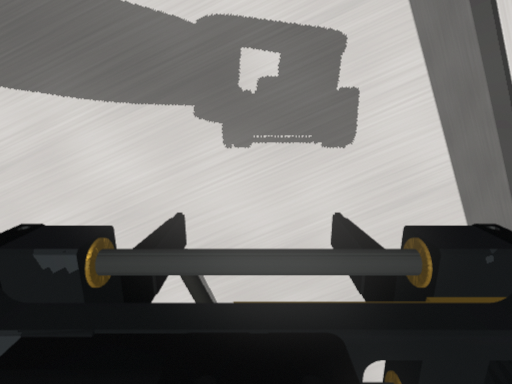

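```bash
python3 - <<'E'
from h import *
t=np.load('pics/top0.npz');s=np.load('pics/side0.npz')
for n,a in dict(hub=(229.5,206.3),near=(229.0,222.5),far=(229.8,190.5)).items(): print(n,np.round(atz(t['K'],t['E'],a,.125),4))
for n,a in dict(hub=(254.3,227.3),near=(271.5,230.8),far=(238,226.5)).items(): print(n,np.round(atz(s['K'],s['E'],a,.12),4))
for a,b in [((229.5,206.3),(254.3,227.3)),((229,222.5),(271.5,230.8)),((229.8,190.5),(238,226.5))]:
    o1,v1=ray(t['K'],t['E'],a);o2,v2=ray(s['K'],s['E'],b)
    k=np.linalg.lstsq(np.c_[v1,-v2],o2-o1,rcond=None)[0];print(np.round(o1+v1*k[0],4),np.round(o2+v2*k[1],4))
# yoke corners from top depth
d=t['d'];K=t['K'];E=t['E']
vv,uu=np.mgrid[180:232,190:312]
P=np.array([px(K,E,d,(u,v)) for u,v in zip(uu.ravel(),vv.ravel())])
for lo,hi in [(.235,.27),(.06,.095)]:
    m=(P[:,2]>lo)&(P[:,2]<hi)&(P[:,1]<.16); print(lo,m.sum(),np.percentile(P[m],[1,50,99],axis=0).round(3))
print(np.round(imaging.get_calibration('wrist')['T_tool_cam'],3))
E
cat > imgs.py <<'E'
E
```

```text
hub [0.5523 0.1017 0.125 ]
near [0.4986 0.1018 0.125 ]
far [0.605  0.1023 0.125 ]
hub [0.5505 0.0984 0.12  ]
near [0.4957 0.1007 0.12  ]
far [0.5997 0.1082 0.12  ]
[0.5525 0.1018 0.1226] [0.5497 0.1013 0.1223]
[0.4988 0.102  0.1208] [0.4956 0.1014 0.1206]
[0.6062 0.1026 0.1151] [0.6018 0.1016 0.1146]
0.235 1338 [[ 0.498 -0.137  0.239]
 [ 0.558 -0.086  0.246]
 [ 0.618 -0.035  0.254]]
0.06 543 [[ 0.493 -0.149  0.061]
 [ 0.548  0.094  0.078]
 [ 0.61   0.15   0.092]]
[[-0.001 -0.969 -0.246  0.069]
 [ 1.    -0.    -0.001 -0.   ]
 [ 0.001 -0.246  0.969 -0.156]
 [ 0.     0.     0.     1.   ]]
```

```bash
python3 -m crank '[[-425,-356,0,0,0,-23.2,0.5],[-425,-356,0,0,0,-23.2,0.5],[-425,-356,0,0,0,-23.2,0.5],[-425,-356,0,0,0,-23.2,0.5],[-425,-356,0,0,0,-23.2,0.5],[-425,-356,0,0,0,-23.2,0.5],[-425,-356,0,0,0,-23.2,0.5],[-425,-356,0,0,0,-23.2,0.5],[-425,-356,0,0,0,-23.2,0.5],[-425,-356,0,0,0,-23.2,0.5],[-425,-356,0,0,0,-23.2,0.5],[-425,-356,0,0,0,-23.2,0.5],[-425,-356,0,0,0,-23.2,0.5],[-425,-356,0,0,0,-23.2,0.5],[-425,-356,0,0,0,-23.2,0.5],[-425,-356,0,0,0,-23.2,0.5],[-425,-356,0,0,0,-23.2,0.5],[-425,-356,0,0,0,-23.2,0.5]]' 10
python3 - <<'E'
from h import *
s=st(); print({k:np.round(v,3) for k,v in s.items()})
p,d,K,E=snap('wrist','wrist1')
for l in ['bar_hub','bar_near','bar_far']:
    for q in models.landmark_of('wrist',l)[:1]: print(l,round(q['p'],2),np.round(q['xy'],1),atz(K,E,q['xy'],.12).round(4),px(K,E,d,q['xy']).round(3))
E
```

```text
time: 3.15
tool_pos: [0.506, 0.1039, 0.2286]
tcp_rot: [3.141, -0.0, -3.14]
ft_force: [1.2, 0.2, -0.9]
opening: 0.499
{'time': np.float64(3.15), 'qpos': array([ 0.098, -0.176,  1.944,  0.   ,  1.373, -1.474]), 'dq': array([ 0.009, -0.001,  0.   , -0.002, -0.   , -0.003]), 'effort': array([-4.6300e-01, -2.7812e+01, -3.6087e+01, -4.3000e-02,  8.2000e-02,
        3.0000e-03]), 'tool_pos': array([0.506, 0.104, 0.229]), 'tcp_rot': array([ 3.141, -0.   , -3.14 ]), 'ft_force': array([ 1.247,  0.192, -0.884]), 'wrist_torque': array([ 0.048,  0.078, -0.02 ]), 'opening': np.float64(0.499)}
bar_near 0.77 [256.2 185.2] [0.4986 0.1014 0.12  ] [0.498 0.101 0.124]
bar_far 0.9 [259.3 284.8] [0.608  0.1047 0.12  ] [0.604 0.105 0.126]
```

View pics/wrist1.png

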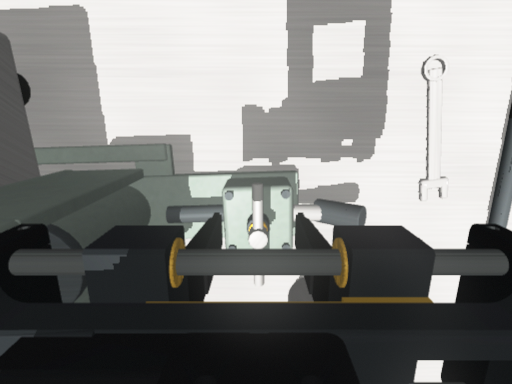

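```bash
python3 -m crank '[[-1.5,-2,35,0,0,0,0.5],[-1.5,-2,65,0,0,0,0.5],[-1.5,-2,90,0,0,0,0.5],[-1.5,-2,106,0,0,0,0.5],[-1.5,-2,106,0,0,0,0.5],[-1.5,-2,106,0,0,0,0.5]]'
python3 - <<'E'
from h import *
s=st(); print({k:np.round(v,3) for k,v in s.items()})
p,d,K,E=snap('wrist','wrist2')
E
```

```text
time: 3.85
tool_pos: [0.507, 0.1021, 0.122]
tcp_rot: [-3.141, -0.002, -3.139]
ft_force: [0.1, 0.1, -0.4]
opening: 0.502
{'time': np.float64(3.85), 'qpos': array([ 0.095, -0.078,  2.042,  0.   ,  1.18 , -1.478]), 'dq': array([-0.002, -0.025, -0.047, -0.001, -0.001, -0.001]), 'effort': array([ 4.0000e-03, -2.8438e+01, -3.1882e+01, -2.5000e-02,  1.1100e-01,
        1.0000e-03]), 'tool_pos': array([0.507, 0.102, 0.122]), 'tcp_rot': array([-3.141e+00, -2.000e-03, -3.139e+00]), 'ft_force': array([ 0.109,  0.076, -0.413]), 'wrist_torque': array([ 0.046,  0.001, -0.022]), 'opening': np.float64(0.502)}
```

View pics/wrist2.png

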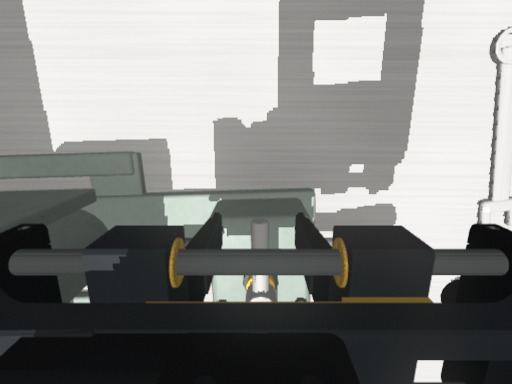

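```bash
cat >> h.py <<'E'
_c={}
def ram(cam='top'):
    K,E=ext(cam); p,d=imaging.read_camera(cam)
    return ram_d(K,E,d),p,d
def ram_d(K,E,d):
    vv,uu=np.mgrid[180:225,270:310]
    v=np.linalg.inv(K)@np.stack([uu.ravel(),vv.ravel(),np.ones(uu.size)])
    P=(E[:3,:3]@v*d[180:225,270:310].ravel()+E[:3,3:]).T
    m=(P[:,0]>.51)&(P[:,0]<.605)&(P[:,1]>-.125)&(P[:,1]<-.05)&(P[:,2]>.2)&(P[:,2]<.27)
    return round(1000*np.mean(P[m,2]),2),int(m.sum()),round(1000*P[m,2].std(),1)
def rep(n=2,hub=(.5525,.1017)):
    for i in range(n):
        t=r.get_state()['time']; a,p,d=ram(); print('t',round(t,2),'yoke',a)
    s=r.get_state(); print('F',np.round(s['ft_force'],1),'M',np.round(s['wrist_torque'],2),'tcp',np.round(s['tool_pos'],4))
E
python3 - <<'E'
from h import *
t=np.load('pics/top0.npz');print(ram_d(t['K'],t['E'],t['d']))
rep(3)
p,d,K,E=snap('top','top2')
E
python3 -m crank '[[0,-8,0,0,0,0,0.5],[0,-15,0,0,0,0,0.5],[0,-17,0,0,0,0,0.5],[0,-19,0,0,0,0,0.5],[0,-20,0,0,0,0,0.5],[0,-21,0,0,0,0,0.5]]'
python3 -c "
from h import *
rep()"
```

```text
(np.float64(246.75), 754, np.float64(3.2))
t 3.9 yoke (np.float64(246.86), 755, np.float64(3.1))
t 3.95 yoke (np.float64(246.84), 745, np.float64(3.2))
t 4.0 yoke (np.float64(246.78), 749, np.float64(3.1))
F [-0.7  0.6  0.2] M [ 0.04 -0.03  0.02] tcp [0.509  0.102  0.1248]
time: 4.6
tool_pos: [0.5093, 0.0826, 0.1254]
tcp_rot: [3.136, 0.005, -3.141]
ft_force: [-0.6, 9.1, 2.1]
opening: 0.501
t 4.6 yoke (np.float64(246.73), 749, np.float64(3.1))
t 4.65 yoke (np.float64(247.03), 753, np.float64(3.3))
F [-1.1  7.6  3. ] M [1.37 0.1  0.03] tcp [0.5093 0.0825 0.1254]
```

View pics/top2.png

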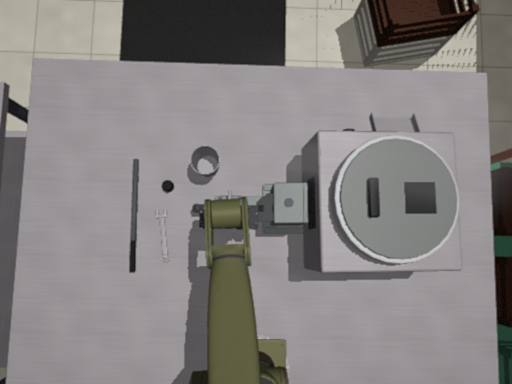

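```bash
python3 -m crank '[[0,-1,2,0,0,0,0.5],[0,-2,4,0,0,0,0.5],[0,-3,4,0,0,0,0.5],[0,-4,4,0,0,0,0.5],[0,-5,4,0,0,0,0.5],[0,-6,4,0,0,0,0.5]]'
python3 -c "
from h import *
rep(4)"
```

```text
time: 5.2
tool_pos: [0.5098, 0.0786, 0.1225]
tcp_rot: [3.131, 0.006, -3.141]
ft_force: [-1.2, 9.4, 3.2]
opening: 0.498
t 5.2 yoke (np.float64(246.75), 756, np.float64(3.1))
t 5.25 yoke (np.float64(246.78), 746, np.float64(3.2))
t 5.3 yoke (np.float64(246.9), 750, np.float64(3.3))
t 5.35 yoke (np.float64(246.87), 748, np.float64(3.2))
F [-1.   7.4  4.6] M [1.53 0.08 0.11] tcp [0.5098 0.0783 0.1225]
```

```bash
python3 -m crank '[[0,-2,0,0,0,0,0.5],[0,-3,0,0,0,0,0.5],[0,-4,0,0,0,0,0.5],[0,-5,0,0,0,0,0.5],[0,-6,0,0,0,0,0.5]]'
python3 -c "
from h import *
rep(5); snap('wrist','wrist3')"
```

```text
time: 5.82
tool_pos: [0.5098, 0.0745, 0.1225]
tcp_rot: [3.127, 0.006, 3.141]
ft_force: [0.7, 9.4, 0.3]
opening: 0.499
t 5.82 yoke (np.float64(246.94), 752, np.float64(3.2))
t 5.87 yoke (np.float64(246.9), 753, np.float64(3.1))
t 5.92 yoke (np.float64(246.85), 746, np.float64(3.2))
t 5.97 yoke (np.float64(246.66), 751, np.float64(3.1))
t 6.02 yoke (np.float64(246.86), 750, np.float64(3.2))
F [ 0.1  7.7 -0.4] M [ 1.59 -0.01  0.07] tcp [0.5098 0.0742 0.1225]
```

View pics/wrist3.png

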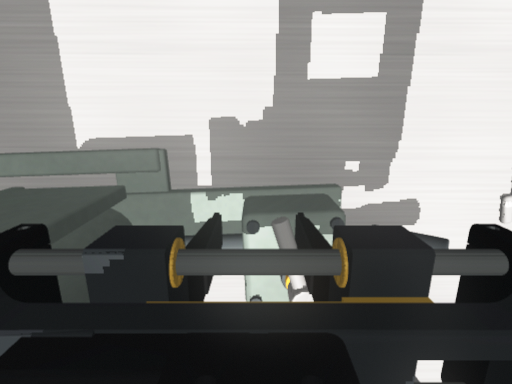

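```bash
python3 -m crank '[[0,-2,0,0,0,0,0.5],[0,-3,0,0,0,0,0.5],[0,-4,0,0,0,0,0.5]]'
python3 -c "
from h import *
rep(8)"
```

```text
time: 6.37
tool_pos: [0.5099, 0.0724, 0.1224]
tcp_rot: [3.121, 0.007, 3.141]
ft_force: [1.2, 9.8, -0.5]
opening: 0.499
t 6.37 yoke (np.float64(246.86), 751, np.float64(3.3))
t 6.42 yoke (np.float64(246.85), 747, np.float64(3.3))
t 6.47 yoke (np.float64(246.79), 751, np.float64(3.2))
t 6.52 yoke (np.float64(246.88), 749, np.float64(3.1))
t 6.57 yoke (np.float64(246.75), 754, np.float64(3.2))
t 6.62 yoke (np.float64(246.85), 750, np.float64(3.3))
t 6.67 yoke (np.float64(246.89), 748, np.float64(3.2))
t 6.72 yoke (np.float64(246.74), 753, np.float64(3.3))
F [ 1.6  8.9 -1.4] M [ 1.62 -0.24  0.1 ] tcp [0.5099 0.0722 0.1225]
```

```bash
python3 -m crank '[[0,-2,0,0,0,0,0.5],[0,-3,0,0,0,0,0.5],[0,-4,0,0,0,0,0.5]]'
python3 -c "
from h import *
rep(6)"
python3 -m crank '[[0,-2,0,0,0,0,0.5],[0,-3,0,0,0,0,0.5],[0,-4,0,0,0,0,0.5]]'
python3 -c "
from h import *
rep(6)"
```

```text
time: 7.02
tool_pos: [0.5101, 0.0705, 0.1223]
tcp_rot: [3.116, 0.008, 3.14]
ft_force: [1.1, 10.9, -1.4]
opening: 0.501
t 7.02 yoke (np.float64(246.85), 755, np.float64(3.1))
t 7.07 yoke (np.float64(246.43), 754, np.float64(3.2))
t 7.12 yoke (np.float64(246.21), 752, np.float64(3.1))
t 7.17 yoke (np.float64(245.83), 750, np.float64(3.2))
t 7.22 yoke (np.float64(245.52), 752, np.float64(3.2))
t 7.27 yoke (np.float64(245.43), 749, np.float64(3.2))
F [ 1.9  9.4 -1.5] M [ 1.64 -0.23  0.08] tcp [0.5101 0.0703 0.1224]
time: 7.57
tool_pos: [0.5104, 0.0687, 0.1222]
tcp_rot: [3.11, 0.009, 3.139]
ft_force: [1.6, 10.8, -1.1]
opening: 0.499
t 7.57 yoke (np.float64(243.58), 754, np.float64(3.2))
t 7.62 yoke (np.float64(243.36), 754, np.float64(3.2))
t 7.67 yoke (np.float64(242.92), 755, np.float64(3.1))
t 7.72 yoke (np.float64(242.36), 754, np.float64(3.3))
t 7.77 yoke (np.float64(242.28), 757, np.float64(3.2))
t 7.82 yoke (np.float64(241.83), 762, np.float64(3.3))
F [ 2.1  8.6 -0.9] M [ 1.7  -0.16  0.1 ] tcp [0.5101 0.0684 0.1222]
```

```bash
python3 -c "
from h import *
for i in range(4):
  for j in range(7): ram()
  rep(1)"
```

```text
t 8.22 yoke (np.float64(238.35), 763, np.float64(3.1))
F [ 0.9  8.8 -0.8] M [ 1.64 -0.2   0.06] tcp [0.5101 0.0684 0.1222]
t 8.62 yoke (np.float64(234.92), 749, np.float64(3.2))
F [ 1.7 10.7 -1.7] M [ 1.64 -0.12  0.06] tcp [0.5101 0.0684 0.1222]
t 9.02 yoke (np.float64(231.23), 736, np.float64(3.2))
F [ 1.2  8.8 -0.2] M [ 1.7 -0.2  0.1] tcp [0.5101 0.0684 0.1222]
t 9.42 yoke (np.float64(227.23), 730, np.float64(3.2))
F [ 0.1  9.  -1. ] M [ 1.7  -0.16  0.05] tcp [0.5101 0.0685 0.1222]
```

```bash
python3 -c "
from h import *
for i in range(5):
  for j in range(7): ram()
  rep(1)
snap('side','side3');snap('top','top3')"
```

```text
t 9.82 yoke (np.float64(223.27), 718, np.float64(3.2))
F [ 1.8  9.6 -1. ] M [ 1.65 -0.17  0.04] tcp [0.5101 0.0684 0.1222]
t 10.22 yoke (np.float64(220.81), 715, np.float64(3.3))
F [ 1.  10.1 -0.5] M [ 1.69 -0.18  0.06] tcp [0.5101 0.0684 0.1222]
t 10.62 yoke (np.float64(220.84), 719, np.float64(3.3))
F [ 1.7 10.2 -0.1] M [ 1.7  -0.2   0.06] tcp [0.5101 0.0684 0.1222]
t 11.02 yoke (np.float64(220.93), 720, np.float64(3.3))
F [ 0.9  9.9 -0.8] M [ 1.64 -0.16  0.08] tcp [0.5101 0.0684 0.1222]
t 11.42 yoke (np.float64(220.76), 723, np.float64(3.2))
F [ 0.1  8.3 -0.6] M [ 1.7  -0.16  0.07] tcp [0.5101 0.0684 0.1222]
```

View pics/side3.png

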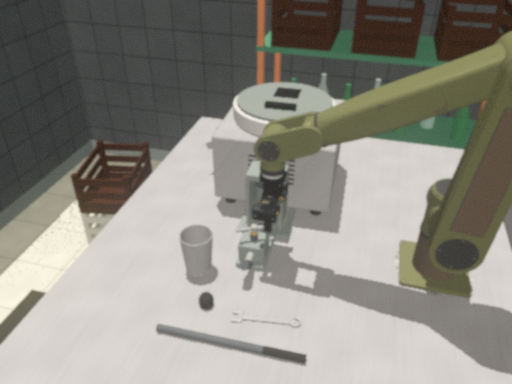

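```bash
python3 -m crank '[[0,8,0,0,0,0,0.5],[-4,14,0,1.8,-0.5,5,0.5],[-7.5,18,0,1.8,-0.5,10,0.5],[-7.5,22,0,1.8,-0.5,10,0.5],[-7.5,23,0,1.8,-0.5,10,0.5],[-7.5,24,0,1.8,-0.5,10,0.5],[-7.5,24,0,1.8,-0.5,10,0.5]]'
python3 -c "
from h import *
rep(2); snap('wrist','wrist4')"
```

```text
time: 12.15
tool_pos: [0.5175, 0.0923, 0.1229]
tcp_rot: [3.141, 0.014, 2.966]
ft_force: [-1.4, -0.5, 0.0]
opening: 0.499
t 12.15 yoke (np.float64(220.84), 717, np.float64(3.3))
t 12.2 yoke (np.float64(220.82), 721, np.float64(3.3))
F [-0.6 -0.4 -0.8] M [ 0.05 -0.03  0.  ] tcp [0.5175 0.0921 0.1229]
```

View pics/wrist4.png

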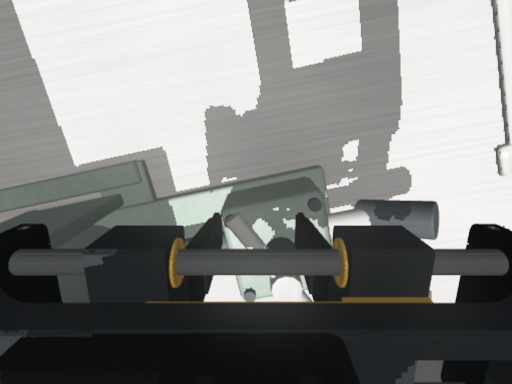

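```bash
python3 -m crank '[[0.5,3,0,0,0,0,0.5],[0.9,5,0,0,0,0,0.5],[1.2,7,0,0,0,0,0.5],[1.6,9,0,0,0,0,0.5],[1.9,11,0,0,0,0,0.5],[2.3,13,0,0,0,0,0.5],[2.6,15,0,0,0,0,0.5],[3,17,0,0,0,0,0.5]]'
python3 -c "
from h import *
rep(1)"
```

```text
time: 12.97
tool_pos: [0.5142, 0.1057, 0.1222]
tcp_rot: [-3.131, 0.006, 2.966]
ft_force: [-12.4, -14.0, 9.4]
opening: 0.501
t 12.97 yoke (np.float64(220.92), 714, np.float64(3.4))
F [ -9.9 -11.7   4.5] M [-2.24  1.72 -0.13] tcp [0.5143 0.1062 0.122 ]
```

```bash
python3 -c "
from h import *
snap('wrist','wrist5')
a=cv2.imread('pics/wrist5.png')[160:330,150:370];cv2.imwrite('pics/wrist5c.png',cv2.resize(a,None,fx=3.5,fy=3.5,interpolation=cv2.INTER_CUBIC))"
```

```text
(no output)
```

View pics/wrist5c.png

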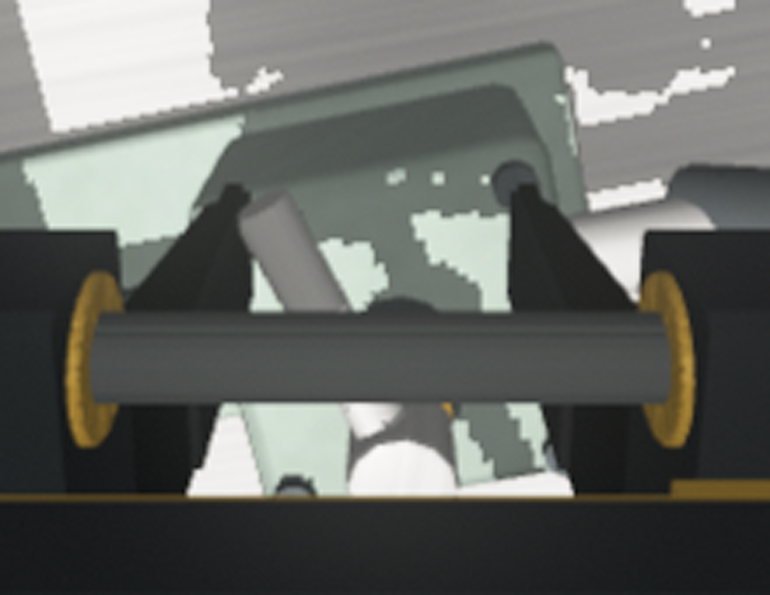

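```bash
python3 -m crank '[[2.4,1.5,0,0,0,0,0.5],[2.6,3,0,0,0,0,0.5],[2.8,4.5,0,0,0,0,0.5],[3.1,6,0,0,0,0,0.5],[3.4,7.5,0,0,0,0,0.5]]'
python3 -c "
from h import *
rep(2)"
```

```text
time: 13.48
tool_pos: [0.5104, 0.1115, 0.1216]
tcp_rot: [-3.125, 0.001, 2.967]
ft_force: [-8.7, -11.2, 5.4]
opening: 0.503
t 13.48 yoke (np.float64(220.59), 718, np.float64(3.5))
t 13.53 yoke (np.float64(220.97), 716, np.float64(3.3))
F [ -8.3 -10.2   6.3] M [-1.83  1.4  -0.08] tcp [0.5102 0.1118 0.1216]
```

```bash
python3 -m crank '[[-0.5,-5,0,0,0,0,0.5],[-4,-5,0,-1,0,0,0.5],[-6.8,-4,0,-1,0,0,0.5],[-6.8,-4,0,-1,0,0,0.5],[-6.8,-4,0,-1,0,0,0.5]]'
python3 -c "
from h import *
rep(1)
snap('wrist','wrist6')
a=cv2.imread('pics/wrist6.png')[160:330,150:370];cv2.imwrite('pics/wrist6c.png',cv2.resize(a,None,fx=3.5,fy=3.5,interpolation=cv2.INTER_CUBIC))"
```

```text
time: 14.0
tool_pos: [0.5166, 0.1068, 0.1218]
tcp_rot: [3.14, 0.001, 2.967]
ft_force: [0.1, 0.4, 0.4]
opening: 0.503
t 14.0 yoke (np.float64(220.85), 718, np.float64(3.2))
F [ 0.5 -0.4 -0.5] M [ 0.01 -0.02 -0.01] tcp [0.5165 0.1068 0.1217]
```

View pics/wrist6c.png

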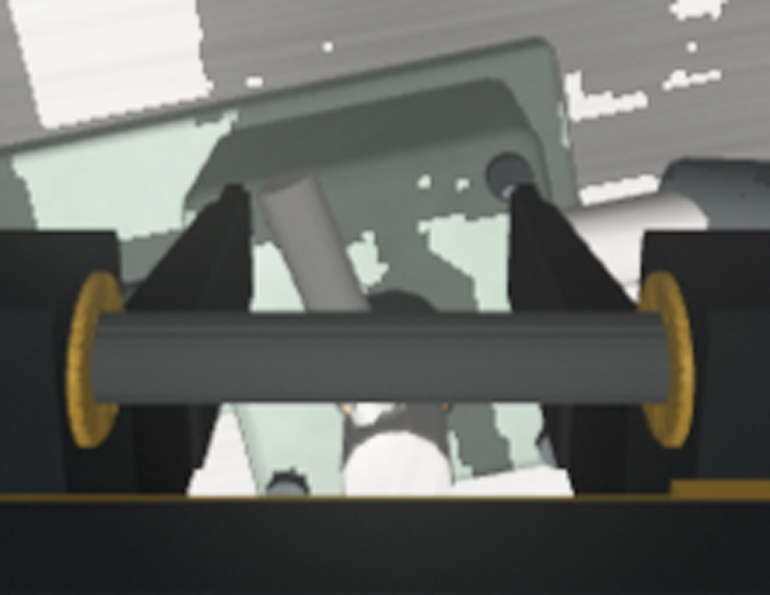

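```bash
python3 -m crank '[[0.5,3,0,0,0,0,0.5],[0.8,5,0,0,0,0,0.5],[1.1,6.5,0,0,0,0,0.5],[1.3,8,0,0,0,0,0.5],[1.5,9,0,0,0,0,0.5],[1.7,9.8,0,0,0,0,0.5]]'
python3 -c "
from h import *
rep(2)"
```

```text
time: 14.6
tool_pos: [0.5157, 0.1147, 0.1214]
tcp_rot: [-3.137, -0.0, 2.968]
ft_force: [-2.2, -8.8, 0.9]
opening: 0.503
t 14.6 yoke (np.float64(221.03), 719, np.float64(3.3))
t 14.65 yoke (np.float64(221.09), 715, np.float64(3.1))
F [-2.9 -7.7  1.5] M [-1.51  0.39  0.08] tcp [0.5157 0.1148 0.1214]
```

```bash
python3 -m crank '[[0.3,2,0,0,0,0,0.5],[0.5,2.8,0,0,0,0,0.5],[0.5,2.8,0,0,0,0,0.5]]'
python3 -c "
from h import *
rep(1)"
python3 -m crank '[[0.3,2,0,0,0,0,0.5],[0.5,2.6,0,0,0,0,0.5],[0.5,2.6,0,0,0,0,0.5]]'
python3 -c "
from h import *
rep(1)"
```

```text
time: 14.95
tool_pos: [0.5154, 0.1157, 0.1213]
tcp_rot: [-3.131, -0.0, 2.969]
ft_force: [-0.5, -8.6, 1.4]
opening: 0.497
t 14.95 yoke (np.float64(220.72), 720, np.float64(3.4))
F [-1.1 -8.2  1.6] M [-1.53  0.14  0.08] tcp [0.5154 0.1157 0.1213]
time: 15.25
tool_pos: [0.5152, 0.1164, 0.1211]
tcp_rot: [-3.126, -0.0, 2.97]
ft_force: [-0.4, -8.4, 1.0]
opening: 0.499
t 15.25 yoke (np.float64(220.84), 720, np.float64(3.2))
F [ 0.7 -8.9  0.9] M [-1.5   0.08  0.07] tcp [0.5152 0.1163 0.1211]
```

```bash
python3 -m crank '[[0.3,2,0,0,0,0,0.5],[0.5,2.6,0,0,0,0,0.5],[0.5,2.6,0,0,0,0,0.5]]'
python3 -c "
from h import *
rep(1)"
python3 -m crank '[[0.3,2,0,0,0,0,0.5],[0.5,2.6,0,0,0,0,0.5],[0.5,2.6,0,0,0,0,0.5]]'
python3 -c "
from h import *
rep(1)"
```

```text
time: 15.55
tool_pos: [0.5151, 0.117, 0.121]
tcp_rot: [-3.121, 0.0, 2.972]
ft_force: [-0.8, -9.1, 0.7]
opening: 0.501
t 15.55 yoke (np.float64(220.9), 717, np.float64(3.3))
F [-1.  -8.2  1.5] M [-1.46  0.08  0.12] tcp [0.515 0.117 0.121]
time: 15.85
tool_pos: [0.5149, 0.1177, 0.1209]
tcp_rot: [-3.116, 0.001, 2.973]
ft_force: [-0.2, -8.4, 0.7]
opening: 0.501
t 15.85 yoke (np.float64(221.08), 718, np.float64(3.2))
F [-0.  -8.6  0.8] M [-1.5   0.06  0.11] tcp [0.5149 0.1177 0.1209]
```

```bash
python3 -m crank '[[0.3,2,0,0,0,0,0.5],[0.5,2.6,0,0,0,0,0.5],[0.5,2.6,0,0,0,0,0.5]]'
python3 -c "
from h import *
rep(1)"
```

```text
time: 16.15
tool_pos: [0.5148, 0.1184, 0.1208]
tcp_rot: [-3.11, 0.001, 2.974]
ft_force: [0.0, -7.8, 1.4]
opening: 0.502
t 16.15 yoke (np.float64(220.9), 719, np.float64(3.3))
F [-0.1 -8.6  0.8] M [-1.43  0.01  0.13] tcp [0.5148 0.1184 0.1208]
```

```bash
python3 -m crank '[[0.3,2,0,0,0,0,0.5],[0.5,2.6,0,0,0,0,0.5],[0.5,2.6,0,0,0,0,0.5]]'
python3 -c "
from h import *
rep(1)"
```

```text
time: 16.45
tool_pos: [0.5147, 0.1191, 0.1207]
tcp_rot: [-3.105, 0.002, 2.975]
ft_force: [0.4, -8.9, 0.9]
opening: 0.496
t 16.45 yoke (np.float64(220.73), 714, np.float64(3.1))
F [-0.7 -8.1  1.9] M [-1.51  0.03  0.13] tcp [0.5147 0.1191 0.1207]
```

```bash
python3 -m crank '[[0.3,2,0,0,0,0,0.5],[0.5,2.6,0,0,0,0,0.5],[0.5,2.6,0,0,0,0,0.5]]'
python3 -c "
from h import *
rep(1)"
```

```text
time: 16.75
tool_pos: [0.5146, 0.1197, 0.1205]
tcp_rot: [-3.1, 0.002, 2.976]
ft_force: [-0.5, -9.3, 0.5]
opening: 0.5
t 16.75 yoke (np.float64(220.93), 717, np.float64(3.2))
F [-0.3 -8.4  1.4] M [-1.55  0.03  0.07] tcp [0.5146 0.1197 0.1205]
```

```bash
python3 -m crank '[[0.3,2,0,0,0,0,0.5],[0.5,2.6,0,0,0,0,0.5],[0.5,2.6,0,0,0,0,0.5]]'
python3 -c "
from h import *
rep(1)
snap('wrist','wrist7')
a=cv2.imread('pics/wrist7.png')[160:330,150:370];cv2.imwrite('pics/wrist7c.png',cv2.resize(a,None,fx=3.5,fy=3.5,interpolation=cv2.INTER_CUBIC))"
```

```text
time: 17.05
tool_pos: [0.5146, 0.12, 0.1204]
tcp_rot: [-3.094, 0.003, 2.978]
ft_force: [-0.2, -10.0, 0.8]
opening: 0.499
t 17.05 yoke (np.float64(220.94), 719, np.float64(3.3))
F [-1.1 -9.6  0.8] M [-1.66 -0.03  0.2 ] tcp [0.5146 0.12   0.1204]
```

View pics/wrist7c.png

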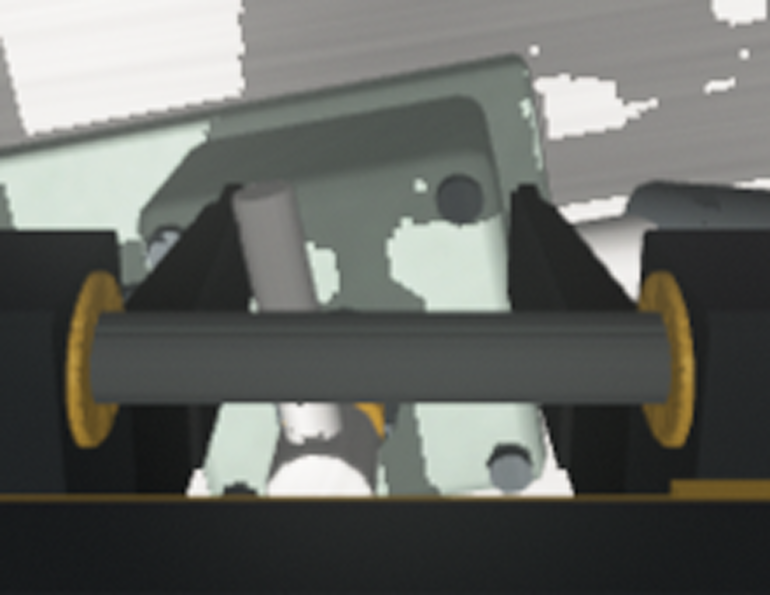

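```bash
python3 -m crank '[[0.3,2,0,0,0,0,0.5],[0.5,2.9,0,0,0,0,0.5],[0.5,2.9,0,0,0,0,0.5]]'
python3 -c "
from h import *
rep(1)"
```

```text
time: 17.4
tool_pos: [0.5145, 0.1204, 0.1203]
tcp_rot: [-3.087, 0.003, 2.979]
ft_force: [-0.2, -11.3, 1.0]
opening: 0.5
t 17.4 yoke (np.float64(220.79), 717, np.float64(3.3))
F [ -0.2 -10.9   1.2] M [-1.87  0.02  0.15] tcp [0.5145 0.1204 0.1202]
```

```bash
python3 -m crank '[[0.3,2,0,0,0,0,0.5],[0.5,3.3,0,0,0,0,0.5],[0.5,3.3,0,0,0,0,0.5]]'
python3 -c "
from h import *
rep(2)"
```

```text
time: 17.7
tool_pos: [0.5145, 0.1209, 0.1201]
tcp_rot: [-3.08, 0.004, 2.981]
ft_force: [-0.4, -11.5, 1.7]
opening: 0.497
t 17.7 yoke (np.float64(220.76), 717, np.float64(3.3))
t 17.75 yoke (np.float64(220.58), 720, np.float64(3.6))
F [ -0.5 -11.3   0.7] M [-2.07  0.09  0.13] tcp [0.5145 0.1209 0.1201]
```

```bash
python3 -m crank '[[0.3,2.4,0,0,0,0,0.5],[0.5,3.6,0,0,0,0,0.5],[0.5,3.6,0,0,0,0,0.5]]'
python3 -c "
from h import *
rep(2)"
```

```text
time: 18.05
tool_pos: [0.5145, 0.1213, 0.1199]
tcp_rot: [-3.072, 0.004, 2.982]
ft_force: [-0.4, -12.5, 2.1]
opening: 0.501
t 18.05 yoke (np.float64(220.89), 717, np.float64(3.2))
t 18.1 yoke (np.float64(220.94), 717, np.float64(3.3))
F [ -1.  -12.2   2. ] M [-2.26  0.09  0.16] tcp [0.5145 0.1213 0.1199]
```

```bash
python3 -m crank '[[0.3,2.4,0,0,0,0,0.5],[0.5,3.8,0,0,0,0,0.5],[0.5,3.8,0,0,0,0,0.5]]'
python3 -c "
from h import *
rep(2)"
```

```text
time: 18.4
tool_pos: [0.5144, 0.1216, 0.1196]
tcp_rot: [-3.063, 0.004, 2.984]
ft_force: [-1.4, -14.0, 1.7]
opening: 0.5
t 18.4 yoke (np.float64(220.97), 717, np.float64(3.3))
t 18.45 yoke (np.float64(220.79), 723, np.float64(3.3))
F [ -0.1 -13.9   2.5] M [-2.37  0.16  0.18] tcp [0.5144 0.1216 0.1197]
```

```bash
python3 -m crank '[[0,-6,0,0,0,0,0.5],[-1,-14,0,0,0,0,0.5],[-1,-16,0,-4.5,0,0,0.5],[-1,-16,0,-4.5,0,0,0.5]]'
python3 -c "
from h import *
rep(1); snap('wrist','wrist8')"
```

```text
time: 18.83
tool_pos: [0.5128, 0.1047, 0.121]
tcp_rot: [3.14, 0.004, 2.982]
ft_force: [0.2, -0.2, 0.8]
opening: 0.504
t 18.83 yoke (np.float64(220.85), 722, np.float64(3.1))
F [-0.  -0.3  0.6] M [0.   0.05 0.01] tcp [0.5128 0.1048 0.121 ]
```

View pics/wrist8.png

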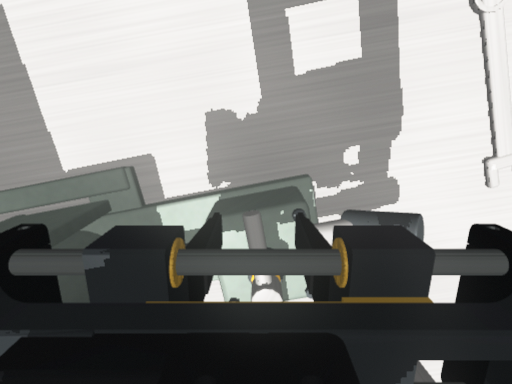

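```bash
python3 -m crank '[[0,0,-25,0,0,0,0.5],[0,0,-60,0,0,0,0.5],[0,0,-100,0,0,-5,0.5],[0,0,-108,0,0,-9,0.5],[0,0,-108,0,0,-9,0.5],[0,0,-108,0,0,-9,0.5]]'
python3 - <<'E'
from h import *
rep(1)
p,d,K,E=snap('wrist','wrist9')
A={}
for l in ['bar_near','bar_far']:
    for q in models.landmark_of('wrist',l)[:1]: A[l]=atz(K,E,q['xy'],.12); print(l,round(q['p'],2),np.round(q['xy'],1),A[l].round(4))
z=np.load('pics/wrist1.npz');print(np.round(z['E'][:3,3],3),np.round(E[:3,3],3))
a=np.hstack([cv2.imread(f'pics/{n}.png')[130:300,180:340] for n in ('wrist1','wrist9')]);cv2.imwrite('pics/cmp.png',cv2.resize(a,None,fx=2.4,fy=2.4))
E
```

```text
time: 19.43
tool_pos: [0.5125, 0.1059, 0.2292]
tcp_rot: [-3.14, 0.005, 3.138]
ft_force: [0.1, 0.0, 0.1]
opening: 0.5
t 19.43 yoke (np.float64(220.86), 718, np.float64(3.3))
F [-1.4  0.1 -0.4] M [0.05 0.08 0.  ] tcp [0.5117 0.1057 0.2276]
bar_near 0.84 [253.6 177.9] [0.4971 0.1006 0.12  ]
bar_far 0.58 [257.4 278.8] [0.6063 0.1037 0.12  ]
[0.437 0.103 0.385] [0.443 0.106 0.384]
```

View pics/cmp.png

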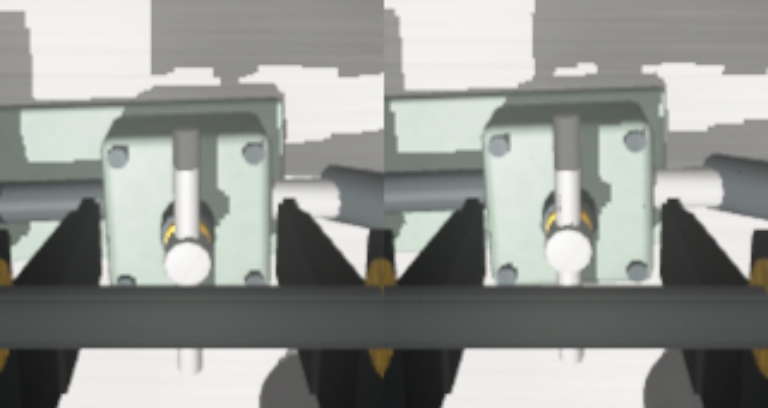

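Run:
```python
from h import *
p,d,K,E=snap('top','top9'); print(ram_d(K,E,d))
q=np.load('pics/top0.npz')['p']
df=np.abs(p.astype(int)-q).max(2)>40
print('diff bench items region',df[150:275,125:225][:, :65].sum(), df[140:185,185:222].sum())
s=st();print(s['ft_force'].round(1),np.abs(s['dq']).max())
r.sign_off(); print(st()['time'])
```

```text
(np.float64(220.92), 715, np.float64(3.3))
diff bench items region 356 0
[ 0.1  0.8 -0.7] 0.007156720062300626
the job is handed in; nothing more can be done
the job is handed in; nothing more can be done
```

View pics/top9.png

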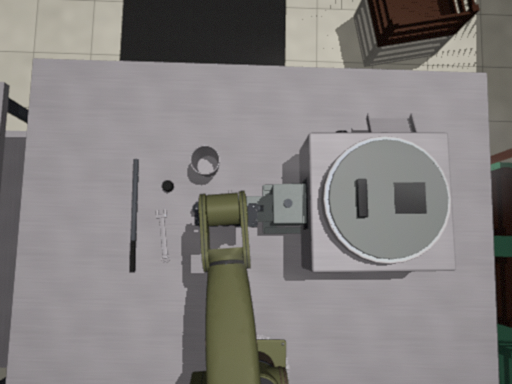

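The machine is down on all its feet, the valve is nipped shut again, and the job is handed in at about 19.5 s. I straddled the near arm of the T-bar with the open fingers.

- **Lowering:** I opened the valve to about 0.4 rad. Sinking began there, and the yoke came down from 246.8 mm to 220.9 mm at roughly 7 to 10 mm/s. It then stayed at that height through every later reading.
- **Closing:** I swung the bar back with the other finger and nipped it at 13 to 14 N, about 48 mm from the axis. That is about 0.65 N m, which puts the valve near -0.03 rad. I then backed off and lifted clear.
- **Last checks:**
  - **Robot:** the wrist force was about zero, so it was touching nothing.
  - **Yoke:** it stood at 220.9 mm, steady.
  - **Bar:** its angle in the wrist picture matched the start to within about 0.01 rad.
  - **Loose things:** the spanner, old foot, cup and pump handle look unmoved in the top picture.

**Checks that disagreed or fell short:**
- A pixel comparison showed some changed pixels in the bench area with the handle, foot and spanner. I did not trace the cause. I viewed the last top picture only after handing in, and saw nothing moved.
- The yoke reads 0.9 mm above the nominal 220 mm, which is within the 2 mm calibration error.
- On the first closing push the wrist showed about 10 N sideways from friction on the bar. I backed off and set the finger in again before the final nip.

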